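Set out padlocks by size on the display strip

ROBOT

A 6-joint arm with a two-finger parallel gripper is mounted at the origin on the work surface. World frame = base frame: x ahead of the robot, y to its left, z up, the work surface at z = 0. Lengths are in mm, angles in rad, forces in N, time in s.
With the tool pointing down it reaches from about 350 to 775 mm from the base axis. Payload 7.3 kg.
Tool frame: the origin (TCP) lies at the very end of the fingers, on their centre line; the grasp point (between the pads) lies 19 mm behind it; z points along the fingers, y is the line along which they close (so a half turn about z gives the same grasp; the last joint's range is limited). The gripper opens to 92 mm and grips with 3 to 60 N. Pads are 19 mm wide; open, the fingers measure 130 mm over their backs; the gripper's body (75 mm by 190 mm) begins 47 mm behind the grasp point.
Start: joints at [-1.325, 0.342, 1.524, -0, 1.275, -0.146], TCP at [200.496, -485.228, 226.741] pointing down, gripper open.
Joint ranges: [-2.53, 2.53], [-0.77, 2.02], [0.04, 2.7], [-1, 4.14], [0.28, 2.66], [-3.11, 3.11]. Speed limits (rad/s): [2.57, 2.57, 3.14, 3.14, 3.14, 3.14].

INTERFACE

Orientations are given as [roll, pitch, yaw] about the fixed x, y, z axes, in that order (R = Rz(yaw) Ry(pitch) Rx(roll)).
In Python, from plant import get_obs, vision, workorder gives the robot as it stands.
- The arm moves only by the shell command python3 -m pendant 'ROWS' [OPENING]. ROWS is a JSON object of lists of equal length, an entry for each row: "dp": the shift along the tool's x, y, z in m, a list of three; "rotation": the turn, a rotation vector about the tool's x, y, z in rad, a list of three. A call has 1 to 8 rows; each row is the pose to reach, as a shift and turn from the pose commanded when the call began, along the tool's axes at that moment; what a row does not reach only later rows make up. A row lasts 1/8 s, in which the tool goes at most 62.5 mm and 10.7 degrees, less where a joint would pass 70% of its speed; a pose out of reach is approached as far as the arm can. A call with a gripper value outside its range is refused whole. OPENING is the finger opening in m, from 0 to 0.0918, set as the call begins (- or left out, the last holds). The fingers move at their own pace and stop on an object; the grip force is fixed at half the most. Time passes only in rows, so rows that repeat a pose let the fingers close. It gives the time, the measured TCP pose, the force, the opening and the grip force at its end, in the units of the state.
- get_obs(): the state, without advancing time (a new reading comes with each control period).
- vision.capture(name): name is "scene" or "top"; returns a dict with "pixels" (420x560x3 uint8, red, green, blue), "vfov" (degrees; the focal length in pixels is half the picture's height over the tangent of half this angle, whatever the lens; pixels are square), "cx", "cy" (the principal point, pixels), "dist" ([k1, k2, p1, p2, k3] as OpenCV has them; the pictures are not rectified), "pose" (4x4, takes a point from camera to world coordinates). Camera axes: x right, y up, looking along -z (the intrinsics and any distortion apply to the point x, -y, -z); pixel columns grow to the right and rows downward; lengths in mm; the calibration is good to about 2 mm. A picture is of the moment at which its call begins. There is no depth.
- workorder.close_job(): hands the job in; it is judged then, once.
The state is a dict: "time": time; "joint_positions": joint angles; "dq": joint speeds; "tau": joint torques, N m; "tool_pos": TCP position; "tcp_rot": TCP orientation; "contact_force": force on the tool from outside, world axes, zero at the start; "moment": the same for the moment, N m; "grip_width": finger opening in mm; "finger_force": force on a finger pad.
Only numpy, scipy, OpenCV 4.12 (cv2) and the standard library are available. Lean on these libraries where they do the work, as an engineer would, in place of code of your own. Each camera call takes 0.05 s, during which the arm holds its last target. There are 200 camera calls.

TASK

Set the four brass padlocks out on the black display strip in order of size, one on each white mark: the smallest on the mark next to the tall steel bookend, the largest on the mark furthest from it. Stand each one upright with its shackle up, centred on its mark and with its broad faces parallel to the length of the strip. Do not let any padlock fall over on the way.

Things in the scene. Friction and masses are not known exactly. Their poses are not given: they have to be found in the camera images.
- lock30: the smallest padlock: plain brass block 30 mm wide (its y axis), 16 mm thick (its x axis) and 28 mm high, with a steel shackle rising from its top to 44 mm overall; about 80 g (varies). It starts standing on the table, shackle up, yaw within 70 degrees. Origin: centre of its underside; z up. Front and back alike. Grasp the brass across its thickness from above.
- lock40: the second smallest padlock: plain brass block 40 mm wide (its y axis), 19 mm thick (its x axis) and 34 mm high, with a steel shackle rising from its top to 53 mm overall; about 150 g (varies). It starts standing on the table, shackle up, yaw within 70 degrees. Origin: centre of its underside; z up. Front and back alike. Grasp the brass across its thickness from above.
- lock50: the second largest padlock: plain brass block 50 mm wide (its y axis), 22 mm thick (its x axis) and 40 mm high, with a steel shackle rising from its top to 62 mm overall; about 260 g (varies). It starts standing on the table, shackle up, yaw within 70 degrees. Origin: centre of its underside; z up. Front and back alike. Grasp the brass across its thickness from above.
- lock60: the largest padlock: plain brass block 60 mm wide (its y axis), 25 mm thick (its x axis) and 46 mm high, with a steel shackle rising from its top to 70 mm overall; about 420 g (varies). It starts standing on the table, shackle up, yaw within 70 degrees. Origin: centre of its underside; z up. Front and back alike. Grasp the brass across its thickness from above.
- mark1: one of four identical white rectangles 64 x 34 mm, flat on top of the strip (a marking only, flush), long side along the strip; centres 72 mm apart in a row. Which of the four places in the row this one has changes from start to start. Origin: its centre, at the strip's top surface, 10 mm above the table.
- mark2: one of four identical white rectangles 64 x 34 mm, flat on top of the strip (a marking only, flush), long side along the strip; centres 72 mm apart in a row. Which of the four places in the row this one has changes from start to start. Origin: its centre, at the strip's top surface, 10 mm above the table.
- mark3: one of four identical white rectangles 64 x 34 mm, flat on top of the strip (a marking only, flush), long side along the strip; centres 72 mm apart in a row. Which of the four places in the row this one has changes from start to start. Origin: its centre, at the strip's top surface, 10 mm above the table.
- mark4: one of four identical white rectangles 64 x 34 mm, flat on top of the strip (a marking only, flush), long side along the strip; centres 72 mm apart in a row. Which of the four places in the row this one has changes from start to start. Origin: its centre, at the strip's top surface, 10 mm above the table.
- strip: the low black display strip fixed on the table, 370 mm long (its y axis), 64 mm deep (its x axis), 10 mm high; the four marks lie centred along its top, 36 and 108 mm to either side of its middle. Origin: centre of its underside.
- bookend: upright steel plate fixed at one end of the strip, 56 mm across the strip, 10 mm thick, 55 mm high above the strip's top, 67 mm beyond the centre of the nearest mark; at either end of the strip, by chance (the other end has only a black kerb 8 mm high). Origin: centre of its lower edge, at the strip's top surface.
Not all that is in view belongs to the job. What is shaped like the lock60 but orange or turquoise is not meant.

How it is judged:
By the outcome, as a careful person would: the job done as asked, in the order asked, and still so for the second after the job is handed in, with the robot touching nothing.
It also fails if it takes over 104 s, if anything falls off the work surface, if the arm or the gripper's body presses on something with over 40 N, if the wrist force passes 120 N, or if a joint passes its speed limit or range.

## Working session

There is one attempt and no reset: what is moved stays moved. The work goes in short steps, Python scripts to look and compute and a shell command to move; the robot and the scene stay as the last step left them, time stands still between calls to the robot, and variables do not carry over. Pictures are saved under pics/ and viewed, at most 14 in all, crops included, and the job is handed in when it is done.

```bash
mkdir -p pics
python3 - <<'E'
from plant import get_obs, vision
import cv2
for n in("top","scene"):
    c=vision.capture(n); cv2.imwrite(f"pics/{n}0.png",c["pixels"][:,:,::-1])
    print(n,c["vfov"],c["cx"],c["cy"],c["dist"],c["pose"])
print(get_obs())
E
```

```text
top 44.57544935200225 276.39722609982863 217.27305879385867 [0.06791094 0.         0.         0.         0.        ] [[-6.10137541e-03  9.92989956e-01 -1.18041185e-01  4.07179045e+02]
 [-9.99976237e-01 -5.67985357e-03  3.90705057e-03 -7.18462594e+00]
 [ 3.20920532e-03  1.18062219e-01  9.93001014e-01  1.04880797e+03]
 [ 0.00000000e+00  0.00000000e+00  0.00000000e+00  1.00000000e+00]]
scene 51.65549904055179 278.08565276552497 210.18112848401861 [-0.09270989  0.          0.          0.          0.        ] [[ 6.83734499e-02 -6.50172802e-01  7.56703640e-01  1.12023288e+03]
 [ 9.97638881e-01  3.96464856e-02 -5.60786855e-02 -2.68846712e+01]
 [ 6.46019617e-03  7.58751266e-01  6.51348434e-01  5.34892260e+02]
 [ 0.00000000e+00  0.00000000e+00  0.00000000e+00  1.00000000e+00]]
{'time': 0.1, 'joint_positions': array([-1.32497461e+00,  3.42689146e-01,  1.52490458e+00, -2.59003400e-05,
        1.27538684e+00, -1.46004195e-01]), 'dq': array([-0.00032044, -0.00323393, -0.00148271,  0.0007549 , -0.00055551,
        0.00105713]), 'tau': array([ 2.01351693e-03, -4.32003593e+01, -2.44694817e+01,  7.19063985e-02,
        5.26500796e-02, -6.09215317e-05]), 'tool_pos': array([ 200.40969654, -484.86187773,  226.10161924]), 'tcp_rot': array([-3.14021590e+00, -1.77417814e-04,  3.91833351e-01]), 'contact_force': array([ 0.12263546,  0.39184706, -0.46896105]), 'moment': array([-0.00459353, -0.01187449,  0.06997896]), 'finger_force': 0.0, 'grip_width': 92.04741042605488}
```

View pics/top0.png

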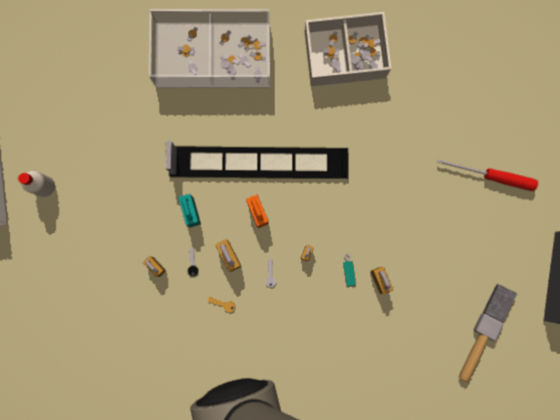

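View pics/scene0.png

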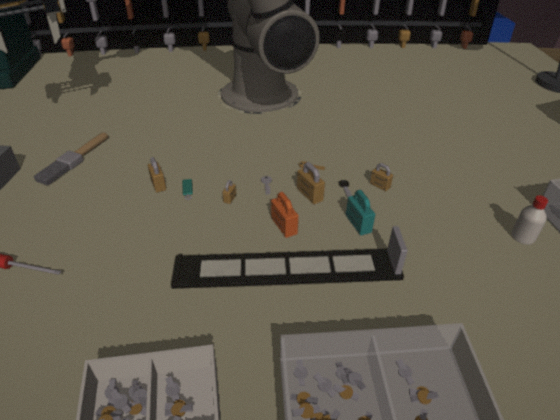

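Top view: the strip is at (260,163) and the bookend at its left end (170,157), which is +y. There are four brass padlocks: (154,266), (228,255), (307,253) and (382,280). By apparent size these are lock40, lock60, lock30 and lock50. The orange one (257,211) and turquoise one (190,210) are shaped like lock60 but are not meant. I'll confirm with an enlarged crop.

Run:
```python
import cv2,numpy as np
a=cv2.imread("pics/top0.png")
h=cv2.cvtColor(a,cv2.COLOR_BGR2HSV)
for p in[(154,266),(228,255),(307,253),(382,280),(150,259),(300,290),(222,262)]:print(p,h[p[1],p[0]])
c=cv2.resize(a[190:310,135:405],None,fx=2.9,fy=2.9,interpolation=cv2.INTER_CUBIC)
m=((h[...,0]<20)&(h[...,0]>8)&(h[...,1]>120)).astype(np.uint8)*255
m=cv2.resize(m[190:310,135:405],(c.shape[1],240),interpolation=cv2.INTER_NEAREST)
cv2.imwrite("pics/crop1.png",np.vstack([c,cv2.merge([m]*3)]))
```

```text
(154, 266) [ 17 157 167]
(228, 255) [  6  25 151]
(307, 253) [  8  27 150]
(382, 280) [ 17 160 107]
(150, 259) [ 18 183 181]
(300, 290) [ 23  78 180]
(222, 262) [ 22  84 109]
```

View pics/crop1.png

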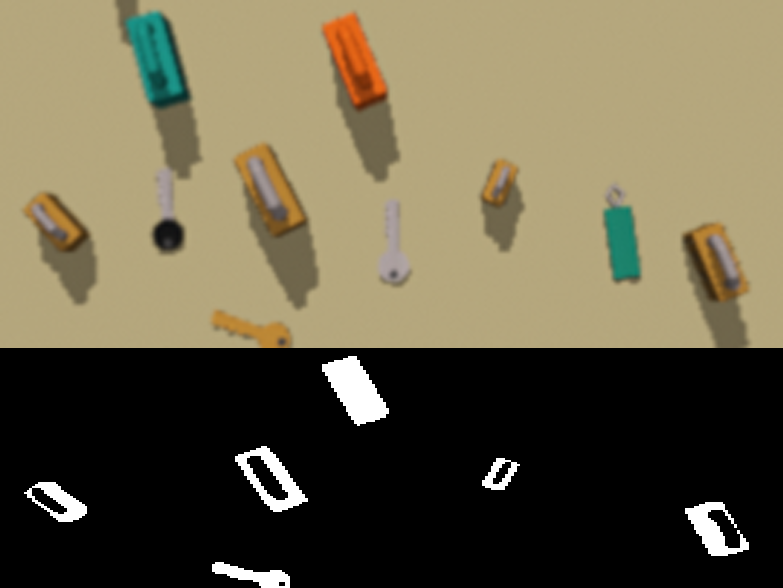

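The crop confirms it. Brass, left to right: lock40, lock60, lock30 (smallest) and lock50, with the orange and turquoise decoys separate. Next I fit poses.

```bash
cat > h.py <<'E'
import cv2,numpy as np
from plant import get_obs, vision
from scipy.optimize import minimize
from scipy.spatial.transform import Rotation as Ro
W={30:(16,30,28),40:(19,40,34),50:(22,50,40),60:(25,60,46)}
def K(c):
    f=210/np.tan(np.radians(c["vfov"])/2); return np.array([[f,0,c["cx"]],[0,f,c["cy"]],[0,0,1]])
def proj(p,c):
    T=np.linalg.inv(c["pose"]); T=np.diag([1,-1,-1,1])@T
    return cv2.projectPoints(np.asarray(p,float).reshape(-1,3),cv2.Rodrigues(T[:3,:3])[0],T[:3,3],K(c),np.array(c["dist"]))[0][:,0]
def back(uv,z,c):
    n=cv2.undistortPoints(np.asarray(uv,float).reshape(-1,1,2),K(c),np.array(c["dist"]))[:,0]
    d=np.c_[n[:,0],-n[:,1],-np.ones(len(n))]@c["pose"][:3,:3].T; o=c["pose"][:3,3]
    return o+d*((z-o[2])/d[:,2])[:,None]
def box(s,x,y,yaw,z0=0):
    w=W[s]; P=np.array([[a*w[0]/2,b*w[1]/2,e*w[2]] for a in(-1,1) for b in(-1,1) for e in(0,1)])
    return Ro.from_euler('z',yaw).apply(P)+[x,y,z0]
U=8
def fit(s,uv,c,z0=0,r=26,yaws=None):
    u,v=int(uv[0])-r,int(uv[1])-r
    a=np.ascontiguousarray(c["pixels"][v:v+2*r,u:u+2*r])
    a=cv2.resize(a,None,fx=U,fy=U,interpolation=cv2.INTER_CUBIC); h=cv2.cvtColor(a,cv2.COLOR_RGB2HSV)
    m=((h[...,0]>8)&(h[...,0]<20.5)&(h[...,1]>115)).astype(np.uint8)
    n,l,st,ce=cv2.connectedComponentsWithStats(m)
    b=[i for i in range(1,n) if st[i,4]>120 and np.hypot(*(ce[i]-r*U))<(s*.42+5)*.5*U]
    hm=np.zeros_like(m); pts=np.argwhere(np.isin(l,b))[:,::-1].astype(np.int32)
    cv2.fillConvexPoly(hm,cv2.convexHull(pts),1)
    ctr=back(pts.mean(0)[None]/U+[u,v],z0+W[s][2],c)[0]
    def cost(q):
        p=((proj(box(s,*q,z0),c)-[u,v]+.5)*U-.5)
        k=np.zeros_like(m); cv2.fillConvexPoly(k,np.round(cv2.convexHull(p.astype(np.float32))*16).astype(np.int32),1,shift=4)
        return 1-(k&hm).sum()/(k|hm).sum()
    best=None
    for y in (np.arange(-1.4,1.5,.35) if yaws is None else yaws):
        o=minimize(cost,[ctr[0],ctr[1],y],method="Nelder-Mead",options=dict(initial_simplex=np.array([ctr[0],ctr[1],y])+np.array([[0,0,0],[4,0,0],[0,4,0],[0,0,.2]]),xatol=.02,fatol=1e-5))
        if best is None or o.fun<best.fun: best=o
    return best.x,best.fun
def marks(c,ctr=(258,162),rx=100,ry=16):
    u,v=ctr[0]-rx,ctr[1]-ry
    g=cv2.resize(c["pixels"][v:v+2*ry,u:u+2*rx].min(2),None,fx=U,fy=U,interpolation=cv2.INTER_CUBIC)
    n,l,st,ce=cv2.connectedComponentsWithStats((g>110).astype(np.uint8))
    k=[i for i in range(1,n) if 300*U*U<st[i,4]<900*U*U]
    return back((np.array(sorted(ce[k].tolist()))+.5)/U-.5+[u,v],10,c)
E
python3 - <<'E'
from h import *
c=vision.capture("top"); d=vision.capture("scene")
for s,p,q in[(40,(154,266),(383,179)),(60,(228,255),(312,186)),(30,(307,253),(229,194)),(50,(382,280),(157,178))]:
    for cc,uv in((c,p),(d,q)):
        x,f=fit(s,uv,cc); print(s,x.round(2),np.degrees(x[2]).round(1),f.round(3), proj([[x[0],x[1],20]],d).round())
m=marks(c);print(m.round(1)); e=m[-1]-m[0]; print(np.diff(m,axis=0).round(1),m.mean(0),np.degrees(np.arctan2(-e[0],-e[1])))
md=marks(d,(288,266),106,20);print(md.round(1))
E
```

```text
40 [432.54 233.41  -0.8 ] -45.7 0.054 [[382. 177.]]
40 [ 4.3543e+02  2.3131e+02 -4.0000e-01] -22.9 0.149 [[381. 178.]]
60 [453.22  86.     2.04] 117.0 0.022 [[311. 186.]]
60 [452.27  84.19  -1.18] -67.9 0.124 [[310. 186.]]
30 [457.68 -71.97   1.16] 66.4 0.044 [[229. 190.]]
30 [456.62 -73.43   1.35] 77.1 0.255 [[229. 190.]]
50 [ 402.88 -218.78    1.95] 111.8 0.032 [[157. 176.]]
50 [ 401.45 -220.17    1.89] 108.4 0.185 [[157. 176.]]
[[ 649.4  220.5   10. ]
 [ 648.5  133.1   10. ]
 [ 647.6   61.    10. ]
 [ 646.5  -11.    10. ]
 [ 645.3  -83.    10. ]
 [ 650.1 -163.9   10. ]]
[[ -0.9 -87.4   0. ]
 [ -0.9 -72.1   0. ]
 [ -1.1 -72.    0. ]
 [ -1.2 -72.    0. ]
 [  4.8 -80.9   0. ]] [647.90107363  26.13720303  10.        ] -0.11075747734270613Traceback (most recent call last):
  File "<stdin>", line 7, in <module>
  File "h.py", line 43, in marks
    return back((np.array(sorted(ce[k].tolist()))+.5)/U-.5+[u,v],10,c)
                ~~~~~~~~~~~~~~~~~~~~~~~~~~~~~~~~~~~~~~~~~~^~~~~~
ValueError: operands could not be broadcast together with shapes (0,) (2,)
```

```bash
cat > go.py <<'E'
import sys
from h import *
def go(x,y,z,yawdeg):
    o=get_obs(); R=Ro.from_euler('xyz',o["tcp_rot"]); G=Ro.from_euler('xyz',[np.pi,0,np.radians(yawdeg)])
    print("t",round(o["time"],2),"pos",o["tool_pos"].round(1),"rot",o["tcp_rot"].round(3),"w",round(o["grip_width"],1),"f",round(o["finger_force"],1),"F",o["contact_force"].round(1))
    print("dp",(R.inv().apply(np.array([x,y,z])-o["tool_pos"])/1000).round(4),"rot",(R.inv()*G).as_rotvec().round(4))
if __name__=="__main__": go(*map(float,sys.argv[1:]))
E
python3 go.py 403 -219 110 21.8
```

```text
t 0.2 pos [ 200.5 -485.   226.3] rot [-3.141 -0.     0.392] w 92.0 f 0.0 F [-0.4  0.4 -0.6]
dp [ 0.2887 -0.1684  0.1165] rot [-0.0008 -0.0001  0.0113]
```

```bash
python3 -m pendant '{"dp":[[0.04,-0.023,0.016],[0.09,-0.053,0.036],[0.14,-0.082,0.056],[0.19,-0.111,0.077],[0.24,-0.14,0.097],[0.275,-0.16,0.111],[0.2887,-0.1684,0.1165],[0.2887,-0.1684,0.1165]],"rotation":[[0,0,0.002],[0,0,0.004],[0,0,0.006],[0,0,0.008],[0,0,0.01],[0,0,0.011],[0,0,0.0113],[0,0,0.0113]]}' 0.045; python3 go.py 403 -219 8 21.8
```

```text
time: 1.2
tool_pos: [403.1, -219.1, 110.1]
tcp_rot: [-3.141, 0.001, 0.382]
contact_force: [0.0, -1.1, -0.6]
grip_width: 45.0
finger_force: 0.0
t 1.2 pos [ 403.1 -219.1  110.1] rot [-3.141e+00  1.000e-03  3.820e-01] w 45.0 f 0.0 F [ 0.  -1.1 -0.6]
dp [-0.000e+00 -1.000e-04  1.021e-01] rot [-0.0003  0.0006  0.0019]
```

```bash
python3 -m pendant '{"dp":[[0,0,0.025],[0,0,0.055],[0,0,0.08],[0,0,0.095],[0,0,0.102],[0,0,0.102]],"rotation":[[0,0,0.002],[0,0,0.002],[0,0,0.002],[0,0,0.002],[0,0,0.002],[0,0,0.002]]}' 0.045; python3 -m pendant '{"dp":[[0,0,0],[0,0,0],[0,0,0],[0,0,0],[0,0,0]],"rotation":[[0,0,0],[0,0,0],[0,0,0],[0,0,0],[0,0,0]]}' 0; python3 go.py 403 -219 110 89.15
```

```text
time: 1.95
tool_pos: [402.8, -220.3, 8.4]
tcp_rot: [3.141, 0.0, 0.377]
contact_force: [0.7, -1.1, -0.6]
grip_width: 45.1
finger_force: 0.0
time: 2.58
tool_pos: [403.4, -219.6, 8.7]
tcp_rot: [3.141, -0.0, 0.379]
contact_force: [-0.0, -0.6, 6.0]
grip_width: 21.9
finger_force: 30.0
t 2.58 pos [ 403.4 -219.6    8.7] rot [ 3.141 -0.     0.379] w 21.9 f 30.0 F [-0.  -0.6  6. ]
dp [-1.000e-04 -6.000e-04 -1.013e-01] rot [ 1.2000e-03  2.0000e-04 -1.1773e+00]
```

```bash
python3 -m pendant '{"dp":[[0,0,-0.008],[0,0,-0.03],[0,0,-0.06],[0,0,-0.085],[0,0,-0.1],[0,0,-0.1]],"rotation":[[0,0,0],[0,0,0],[0,0,0],[0,0,0],[0,0,0],[0,0,0]]}' 0; python3 go.py 646.5 -11 110 89.15
```

```text
time: 3.32
tool_pos: [403.3, -219.5, 109.1]
tcp_rot: [3.14, -0.001, 0.379]
contact_force: [0.1, 0.0, -3.0]
grip_width: 21.4
finger_force: 30.0
t 3.33 pos [ 403.3 -219.5  109.1] rot [ 3.14e+00 -1.00e-03  3.79e-01] w 21.4 f 30.0 F [ 0.1  0.  -3. ]
dp [ 0.303  -0.1038 -0.0008] rot [ 1.9000e-03  1.0000e-04 -1.1774e+00]
```

```bash
python3 -m pendant '{"dp":[[0.02,-0.007,0],[0.065,-0.022,0],[0.115,-0.039,0],[0.165,-0.057,0],[0.215,-0.074,0],[0.26,-0.089,0],[0.29,-0.1,0],[0.303,-0.1038,-0.001]],"rotation":[[0,0,-0.1],[0,0,-0.26],[0,0,-0.43],[0,0,-0.6],[0,0,-0.77],[0,0,-0.94],[0,0,-1.09],[0.0015,0,-1.177]]}' 0;python3 -m pendant '{"dp":[[0,0,0],[0,0,0]],"rotation":[[0,0,0],[0,0,0]]}' 0; python3 go.py 646.5 -11 19.2 89.15
```

```text
time: 4.32
tool_pos: [646.3, -9.0, 107.0]
tcp_rot: [-3.138, -0.001, 1.561]
contact_force: [0.0, -0.2, -2.0]
grip_width: 22.0
finger_force: 30.0
time: 4.58
tool_pos: [645.2, -11.3, 108.2]
tcp_rot: [-3.138, -0.001, 1.553]
contact_force: [-0.3, 0.0, -2.4]
grip_width: 22.1
finger_force: 30.0
t 4.58 pos [645.2 -11.3 108.2] rot [-3.138e+00 -1.000e-03  1.553e+00] w 22.1 f 30.0 F [-0.3  0.  -2.4]
dp [0.0003 0.0016 0.089 ] rot [-0.0034 -0.0007 -0.0025]
```

```bash
python3 -m pendant '{"dp":[[0,0.0005,0.02],[0,0.001,0.045],[0,0.0012,0.065],[0,0.0012,0.078],[0,0.0012,0.084],[0,0.0012,0.086],[0,0.0012,0.087],[0,0.0012,0.087]],"rotation":[[-0.001,0,-0.002],[-0.003,0,-0.002],[-0.003,0,-0.002],[-0.003,0,-0.002],[-0.003,0,-0.002],[-0.003,0,-0.002],[-0.003,0,-0.002],[-0.003,0,-0.002]]}' 0; python3 go.py 646.5 -11 19 89.15
```

```text
time: 5.58
tool_pos: [647.6, -10.9, 22.7]
tcp_rot: [3.139, -0.001, 1.558]
contact_force: [0.3, -0.8, -2.3]
grip_width: 21.8
finger_force: 30.0
t 5.58 pos [647.6 -10.9  22.7] rot [ 3.139e+00 -1.000e-03  1.558e+00] w 21.8 f 30.0 F [ 0.3 -0.8 -2.3]
dp [-0.0001 -0.0011  0.0037] rot [ 0.0028 -0.0006  0.0016]
```

```bash
python3 -m pendant '{"dp":[[0,-0.0005,0.001],[0,-0.0005,0.002],[0,-0.0005,0.003],[0,-0.0005,0.003]],"rotation":[[0.001,0,0],[0.001,0,0],[0.001,0,0],[0.001,0,0]]}' 0; python3 go.py 646.5 -11 19 89.15
```

```text
time: 6.08
tool_pos: [646.7, -10.9, 19.1]
tcp_rot: [3.141, -0.001, 1.557]
contact_force: [-0.5, 0.4, -1.7]
grip_width: 21.8
finger_force: 30.0
t 6.08 pos [646.7 -10.9  19.1] rot [ 3.141e+00 -1.000e-03  1.557e+00] w 21.8 f 30.0 F [-0.5  0.4 -1.7]
dp [-0.0001 -0.0002  0.0001] rot [ 0.0006 -0.0007  0.0015]
```

```bash
python3 -m pendant '{"dp":[[0,0,0.0005],[0,0,0.001],[0,0,0.001]],"rotation":[[0,0,0],[0,0,0],[0,0,0]]}' 0; python3 go.py 646.5 -11 19 89.15
```

```text
time: 6.45
tool_pos: [646.9, -10.9, 18.7]
tcp_rot: [3.14, -0.001, 1.558]
contact_force: [-1.9, -0.9, 2.6]
grip_width: 22.0
finger_force: 30.0
t 6.45 pos [646.9 -10.9  18.7] rot [ 3.140e+00 -1.000e-03  1.558e+00] w 22.0 f 30.0 F [-1.9 -0.9  2.6]
dp [-0.0001 -0.0004 -0.0003] rot [ 0.0012 -0.0007  0.0015]
```

Contact. Release, rise, and head for lock30.

```bash
python3 -m pendant '{"dp":[[0,0,0],[0,0,0],[0,0,0],[0,0,-0.03],[0,0,-0.075],[0,0,-0.1],[0,0,-0.11],[0,0,-0.11]],"rotation":[[0,0,0],[0,0,0],[0,0,0],[0,0,0],[0,0,0],[0,0,0],[0,0,0],[0,0,0]]}' 0.042; python3 go.py 457.7 -72 110 156.4
```

```text
time: 7.45
tool_pos: [646.7, -11.0, 128.1]
tcp_rot: [3.14, -0.001, 1.558]
contact_force: [-0.5, -0.5, -0.5]
grip_width: 42.2
finger_force: 0.0
t 7.45 pos [646.7 -11.  128.1] rot [ 3.140e+00 -1.000e-03  1.558e+00] w 42.2 f 0.0 F [-0.5 -0.5 -0.5]
dp [-0.0636 -0.1882  0.0179] rot [ 1.4000e-03  1.0000e-04 -1.1722e+00]
```

```bash
python3 -m pendant '{"dp":[[-0.006,-0.018,0],[-0.014,-0.042,0],[-0.024,-0.07,0],[-0.034,-0.1,0.005],[-0.044,-0.13,0.01],[-0.054,-0.16,0.014],[-0.061,-0.18,0.018],[-0.0636,-0.1882,0.018]],"rotation":[[0,0,-0.12],[0,0,-0.28],[0,0,-0.45],[0,0,-0.62],[0,0,-0.79],[0,0,-0.96],[0,0,-1.1],[0.001,0,-1.172]]}' 0.036;python3 -m pendant '{"dp":[[0,0,0],[0,0,0]],"rotation":[[0,0,0],[0,0,0]]}'
python3 - <<'E'
from go import *
go(457.7,-72,5,156.4)
c=vision.capture("top"); cv2.imwrite("pics/t2.png",cv2.resize(c["pixels"][130:300,140:400,::-1],None,fx=3,fy=3,interpolation=cv2.INTER_CUBIC))
x,f=fit(50,proj([[646.5,-11,50]],c)[0],c,10,yaws=[-.2,0,.2]);print(x.round(2),np.degrees(x[2]),f)
E
```

```text
time: 8.45
tool_pos: [455.5, -72.0, 108.4]
tcp_rot: [-3.141, -0.004, 2.732]
contact_force: [0.6, -0.5, -0.3]
grip_width: 35.9
finger_force: 0.0
time: 8.7
tool_pos: [457.8, -71.9, 109.5]
tcp_rot: [3.141, -0.001, 2.728]
contact_force: [0.5, 0.4, 0.0]
grip_width: 36.6
finger_force: 0.0
t 8.7 pos [457.8 -71.9 109.5] rot [ 3.141e+00 -1.000e-03  2.728e+00] w 36.6 f 0.0 F [0.5 0.4 0. ]
dp [ 0.000e+00 -1.000e-04  1.045e-01] rot [ 0.0002 -0.0007 -0.0017]
[647.68  -8.53  -0.  ] -0.24381040198834283 0.038345025510204134
```

View pics/t2.png

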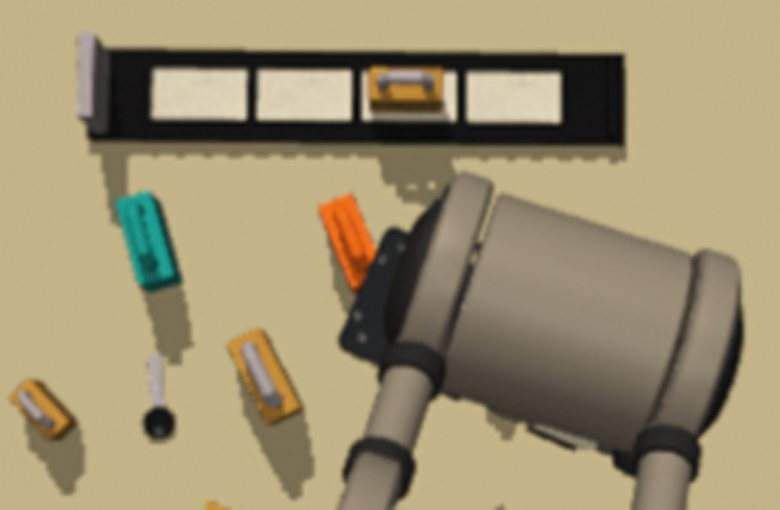

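lock50 stands on the third mark at crop (405,88), about 2.4 mm toward the bookend. I'll trim it later. Now lock30.

```bash
python3 -m pendant '{"dp":[[0,0,0.025],[0,0,0.05],[0,0,0.075],[0,0,0.09],[0,0,0.098],[0,0,0.102],[0,0,0.102]],"rotation":[[0,0,-0.002],[0,0,-0.002],[0,0,-0.002],[0,0,-0.002],[0,0,-0.002],[0,0,-0.002],[0,0,-0.002]]}' 0.036; python3 -m pendant '{"dp":[[0,0,0],[0,0,0],[0,0,0],[0,0,0],[0,0,0]],"rotation":[[0,0,0],[0,0,0],[0,0,0],[0,0,0],[0,0,0]]}' 0; python3 go.py 457.7 -72 108 156.4
```

```text
time: 9.62
tool_pos: [457.9, -72.0, 8.1]
tcp_rot: [3.141, 0.0, 2.731]
contact_force: [-0.2, -1.2, 0.2]
grip_width: 35.8
finger_force: 0.0
time: 10.25
tool_pos: [457.9, -72.1, 8.3]
tcp_rot: [3.141, 0.001, 2.732]
contact_force: [-0.6, -0.1, 6.4]
grip_width: 15.9
finger_force: 30.0
t 10.25 pos [457.9 -72.1   8.3] rot [3.141e+00 1.000e-03 2.732e+00] w 15.9 f 30.0 F [-0.6 -0.1  6.4]
dp [ 0.0002  0.     -0.0997] rot [0.0002 0.0007 0.0018]
```

```bash
python3 -m pendant '{"dp":[[0,0,-0.008],[0,0,-0.03],[0,0,-0.06],[0,0,-0.085],[0,0,-0.1],[0,0,-0.1]],"rotation":[[0,0,0],[0,0,0],[0,0,0],[0,0,0],[0,0,0],[0,0,0]]}' 0; python3 go.py 648.5 133.1 110 89.15
```

```text
time: 11.0
tool_pos: [458.2, -72.2, 109.0]
tcp_rot: [3.141, 0.002, 2.732]
contact_force: [0.5, 0.7, -0.8]
grip_width: 15.8
finger_force: 30.0
t 11.0 pos [458.2 -72.2 109. ] rot [3.141e+00 2.000e-03 2.732e+00] w 15.8 f 30.0 F [ 0.5  0.7 -0.8]
dp [-0.0926  0.2641 -0.0007] rot [0.0017 0.0019 1.1756]
```

```bash
python3 -m pendant '{"dp":[[-0.007,0.02,0],[-0.02,0.057,0],[-0.034,0.097,0],[-0.048,0.137,0],[-0.062,0.177,0],[-0.076,0.217,0],[-0.087,0.248,0],[-0.0926,0.2641,-0.001]],"rotation":[[0,0,0.1],[0,0,0.26],[0,0,0.43],[0,0,0.6],[0,0,0.77],[0,0,0.94],[0,0,1.09],[0.001,0.001,1.1756]]}' 0;python3 -m pendant '{"dp":[[0,0,0],[0,0,0],[0,0,0]],"rotation":[[0,0,0],[0,0,0],[0,0,0]]}' 0; python3 go.py 648.5 133.1 18 89.15
```

```text
time: 12.0
tool_pos: [648.0, 134.7, 107.1]
tcp_rot: [-3.138, -0.0, 1.554]
contact_force: [0.1, -0.2, -0.9]
grip_width: 15.7
finger_force: 30.0
time: 12.38
tool_pos: [647.4, 132.4, 108.9]
tcp_rot: [-3.14, -0.0, 1.556]
contact_force: [-0.1, 0.1, -1.0]
grip_width: 15.5
finger_force: 30.0
t 12.38 pos [647.4 132.4 108.9] rot [-3.14  -0.     1.556] w 15.5 f 30.0 F [-0.1  0.1 -1. ]
dp [0.0007 0.0013 0.0909] rot [-0.0021 -0.0002  0.0001]
```

```bash
python3 -m pendant '{"dp":[[0,0,0.02],[0,0.0005,0.045],[0,0.001,0.065],[0,0.001,0.078],[0,0.001,0.085],[0,0.001,0.088],[0,0.001,0.089],[0,0.001,0.089]],"rotation":[[0,0,0],[-0.001,0,0],[-0.001,0,0],[-0.001,0,0],[-0.001,0,0],[-0.001,0,0],[-0.001,0,0],[-0.001,0,0]]}' 0; python3 -m pendant '{"dp":[[0,0,0.0005],[0,0,0.001],[0,0,0.0015],[0,0,0.0015]],"rotation":[[0,0,0],[0,0,0],[0,0,0],[0,0,0]]}' 0;python3 go.py 648.5 133.1 18 89.15
```

```text
time: 13.38
tool_pos: [649.1, 133.3, 20.6]
tcp_rot: [3.141, -0.001, 1.556]
contact_force: [0.6, -0.7, -0.6]
grip_width: 15.5
finger_force: 30.0
time: 13.88
tool_pos: [648.8, 133.3, 18.5]
tcp_rot: [-3.141, -0.0, 1.556]
contact_force: [0.1, -1.1, -0.9]
grip_width: 15.6
finger_force: 30.0
t 13.88 pos [648.8 133.3  18.5] rot [-3.141 -0.     1.556] w 15.6 f 30.0 F [ 0.1 -1.1 -0.9]
dp [-0.0002 -0.0003  0.0005] rot [-0.0004 -0.0004 -0.0001]
```

```bash
python3 -m pendant '{"dp":[[0,0,0.0004],[0,0,0.0008],[0,0,0.0008]],"rotation":[[0,0,0],[0,0,0],[0,0,0]]}' 0;python3 go.py 648.5 133.1 18 89.15
```

```text
time: 14.25
tool_pos: [648.8, 133.3, 18.4]
tcp_rot: [-3.142, -0.0, 1.556]
contact_force: [-3.5, -0.7, 5.5]
grip_width: 15.5
finger_force: 30.0
t 14.25 pos [648.8 133.3  18.4] rot [-3.142 -0.     1.556] w 15.5 f 30.0 F [-3.5 -0.7  5.5]
dp [-0.0002 -0.0003  0.0004] rot [-0.     -0.0004  0.0001]
```

```bash
python3 -m pendant '{"dp":[[0,0,0],[0,0,0],[0,0,0],[0,0,-0.03],[0,0,-0.075],[0,0,-0.1],[0,0,-0.11],[0,0,-0.11]],"rotation":[[0,0,0],[0,0,0],[0,0,0],[0,0,0],[0,0,0],[0,0,0],[0,0,0],[0,0,0]]}' 0.038; python3 go.py 432.5 233.4 110 44.3
```

```text
time: 15.25
tool_pos: [648.8, 133.2, 127.6]
tcp_rot: [-3.142, -0.0, 1.556]
contact_force: [-0.6, 0.9, 0.6]
grip_width: 38.5
finger_force: 0.0
t 15.25 pos [648.8 133.2 127.6] rot [-3.142 -0.     1.556] w 38.5 f 0.0 F [-0.6  0.9  0.6]
dp [ 0.0969 -0.2178  0.0177] rot [-2.000e-04 -4.000e-04  7.827e-01]
```

```bash
python3 -m pendant '{"dp":[[0.009,-0.02,0],[0.023,-0.052,0],[0.038,-0.085,0.003],[0.054,-0.122,0.006],[0.07,-0.157,0.01],[0.084,-0.19,0.014],[0.094,-0.211,0.017],[0.0969,-0.2178,0.018]],"rotation":[[0,0,0.07],[0,0,0.18],[0,0,0.3],[0,0,0.43],[0,0,0.56],[0,0,0.67],[0,0,0.75],[0,0,0.7827]]}' 0.04;python3 -m pendant '{"dp":[[0,0,0],[0,0,0]],"rotation":[[0,0,0],[0,0,0]]}'
python3 - <<'E'
from go import *
go(432.5,233.4,8,44.3)
c=vision.capture("top"); 
for s,y in((50,-11),(30,133)):
    x,f=fit(s,proj([[647,y,45]],c)[0],c,10,r=20,yaws=[-.2,0,.2]);print(s,x.round(2),np.degrees(x[2]),f)
x,f=fit(60,(228,255),c);print(x,f)
E
```

```text
time: 16.25
tool_pos: [430.1, 233.6, 108.2]
tcp_rot: [-3.139, 0.003, 0.773]
contact_force: [-0.7, -0.2, 0.3]
grip_width: 40.0
finger_force: 0.0
time: 16.5
tool_pos: [432.6, 233.1, 109.2]
tcp_rot: [-3.141, 0.001, 0.774]
contact_force: [-0.3, 0.4, 0.7]
grip_width: 40.0
finger_force: 0.0
t 16.5 pos [432.6 233.1 109.2] rot [-3.141e+00  1.000e-03  7.740e-01] w 40.0 f 0.0 F [-0.3  0.4  0.7]
dp [ 0.0002 -0.0002  0.1012] rot [-0.0008  0.0008  0.0005]
50 [ 6.4782e+02 -8.6100e+00 -2.0000e-02] -0.8899473370150877 0.04046472764890785
30 [ 6.477e+02  1.325e+02 -1.700e-01] -9.570366650714819 0.23342456078396756
[453.32323543  85.98545529  -1.09992252] 0.020271442951855345
```

```bash
python3 -m pendant '{"dp":[[0,0,0.025],[0,0,0.05],[0,0,0.075],[0,0,0.09],[0,0,0.098],[0,0,0.101],[0,0,0.101]],"rotation":[[0,0,0],[0,0,0],[0,0,0],[0,0,0],[0,0,0],[0,0,0],[0,0,0]]}' 0.04; python3 -m pendant '{"dp":[[0,0,0],[0,0,0],[0,0,0],[0,0,0],[0,0,0]],"rotation":[[0,0,0],[0,0,0],[0,0,0],[0,0,0],[0,0,0]]}' 0; python3 -m pendant '{"dp":[[0,0,-0.008],[0,0,-0.03],[0,0,-0.06],[0,0,-0.085],[0,0,-0.1],[0,0,-0.1]],"rotation":[[0,0,0],[0,0,0],[0,0,0],[0,0,0],[0,0,0],[0,0,0]]}' 0
python3 - <<'E'
from go import *
go(647.6,61,110,89.15)
c=vision.capture("top"); cv2.imwrite("pics/t3.png",cv2.resize(c["pixels"][130:300,140:400,::-1],None,fx=3,fy=3,interpolation=cv2.INTER_CUBIC))
E
```

```text
time: 17.42
tool_pos: [432.8, 233.5, 9.2]
tcp_rot: [-3.141, -0.001, 0.773]
contact_force: [0.7, -0.2, 0.4]
grip_width: 40.1
finger_force: 0.0
time: 18.05
tool_pos: [433.0, 233.5, 9.3]
tcp_rot: [3.141, -0.001, 0.773]
contact_force: [0.6, -1.3, 5.2]
grip_width: 18.7
finger_force: 30.0
time: 18.8
tool_pos: [432.7, 233.6, 109.7]
tcp_rot: [3.142, -0.002, 0.773]
contact_force: [0.2, 0.0, -2.6]
grip_width: 18.7
finger_force: 30.0
t 18.8 pos [432.7 233.6 109.7] rot [ 3.142e+00 -2.000e-03  7.730e-01] w 18.7 f 30.0 F [ 0.2  0.  -2.6]
dp [ 0.0332  0.2736 -0.0003] rot [ 7.000e-04 -1.500e-03 -7.827e-01]
```

View pics/t3.png

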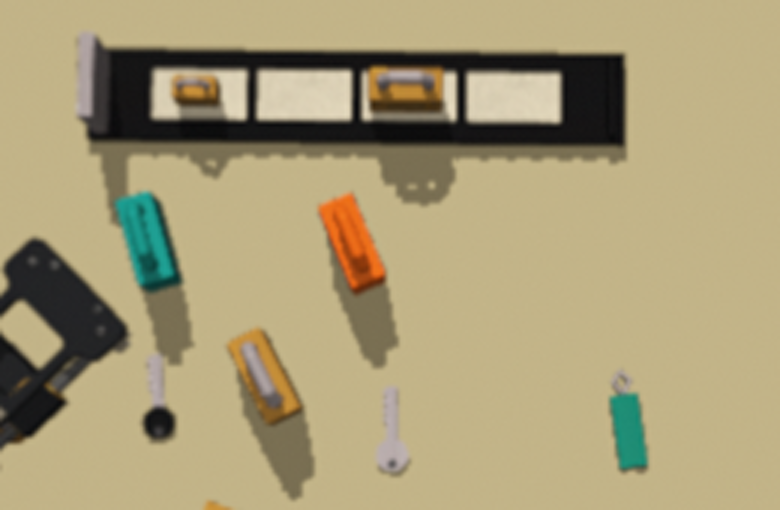

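lock30 stands on the mark beside the bookend at crop (195,89), and lock50 at (405,88). lock40 is in hand, so I carry on to the second mark.

```bash
python3 -m pendant '{"dp":[[0.002,0.02,0],[0.006,0.055,0],[0.011,0.095,0],[0.016,0.137,0],[0.022,0.18,0],[0.027,0.225,0],[0.031,0.258,0],[0.0332,0.2736,0]],"rotation":[[0,0,-0.07],[0,0,-0.18],[0,0,-0.3],[0,0,-0.43],[0,0,-0.56],[0,0,-0.67],[0,0,-0.75],[0,-0.001,-0.7827]]}' 0;python3 -m pendant '{"dp":[[0,0,0],[0,0,0],[0,0,0],[0,0,0]],"rotation":[[0,0,0],[0,0,0],[0,0,0],[0,0,0]]}' 0
python3 - <<'E'
from go import *
go(647.6,61,21,89.15)
c=vision.capture("top"); 
for s,p in((50,(275,159)),(30,(205,159))):
    x,f=fit(s,p,c,10,r=20 if s>30 else 14,yaws=[-.2,0,.2]);print(s,x.round(2),np.degrees(x[2]),f)
E
```

```text
time: 19.85
tool_pos: [647.7, 59.1, 106.6]
tcp_rot: [-3.138, 0.001, 1.556]
contact_force: [0.2, -0.2, -1.5]
grip_width: 18.6
finger_force: 30.0
time: 20.35
tool_pos: [647.0, 61.3, 108.9]
tcp_rot: [-3.141, 0.0, 1.556]
contact_force: [-0.0, -0.2, -1.7]
grip_width: 18.5
finger_force: 30.0
t 20.35 pos [647.   61.3 108.9] rot [-3.141  0.     1.556] w 18.5 f 30.0 F [-0.  -0.2 -1.7]
dp [-0.0003  0.0006  0.0879] rot [-0.0006  0.0004  0.0005]
50 [ 6.4771e+02 -1.0170e+01 -1.0000e-02] -0.4703409557232702 0.09316770186335399
30 [663.55 162.66  -0.7 ] -39.86881881216597 0.976338028169014
```

```bash
python3 -m pendant '{"dp":[[0,0.0005,0.02],[0,0.0006,0.045],[0,0.0006,0.065],[0,0.0006,0.078],[0,0.0006,0.084],[0,0.0006,0.087],[0,0.0006,0.088],[0,0.0006,0.088]],"rotation":[[0,0,0],[0,0,0],[0,0,0],[0,0,0],[0,0,0],[0,0,0],[0,0,0],[0,0,0]]}' 0; python3 -m pendant '{"dp":[[0,0,0.0005],[0,0,0.001],[0,0,0.0015],[0,0,0.0015]],"rotation":[[0,0,0],[0,0,0],[0,0,0],[0,0,0]]}' 0;python3 go.py 647.6 61 18 89.15
```

```text
time: 21.4
tool_pos: [648.2, 60.7, 21.3]
tcp_rot: [3.141, 0.0, 1.556]
contact_force: [0.3, -0.3, -1.0]
grip_width: 18.7
finger_force: 30.0
time: 21.9
tool_pos: [647.9, 60.7, 19.3]
tcp_rot: [-3.141, 0.0, 1.556]
contact_force: [-0.2, 0.3, -0.7]
grip_width: 18.9
finger_force: 30.0
t 21.9 pos [647.9  60.7  19.3] rot [-3.141  0.     1.556] w 18.9 f 30.0 F [-0.2  0.3 -0.7]
dp [ 0.0003 -0.0003  0.0013] rot [-0.0005  0.0005 -0.0001]
```

```bash
python3 -m pendant '{"dp":[[0,0,0.0004],[0,0,0.0008],[0,0,0.0008]],"rotation":[[0,0,0],[0,0,0],[0,0,0]]}' 0;python3 -m pendant '{"dp":[[0,0,0],[0,0,0],[0,0,0],[0,0,-0.03],[0,0,-0.075],[0,0,-0.1],[0,0,-0.11],[0,0,-0.11]],"rotation":[[0,0,0],[0,0,0],[0,0,0],[0,0,0],[0,0,0],[0,0,0],[0,0,0],[0,0,0]]}' 0.042; python3 go.py 453.2 86 112 27
```

```text
time: 22.28
tool_pos: [648.0, 60.7, 19.3]
tcp_rot: [-3.141, 0.001, 1.556]
contact_force: [-2.4, -0.2, 6.2]
grip_width: 18.7
finger_force: 30.0
time: 23.28
tool_pos: [648.0, 60.8, 128.3]
tcp_rot: [-3.141, 0.0, 1.556]
contact_force: [-0.3, 0.1, -0.3]
grip_width: 41.9
finger_force: 0.0
t 23.27 pos [648.   60.8 128.3] rot [-3.141  0.     1.556] w 41.9 f 0.0 F [-0.3  0.1 -0.3]
dp [ 0.0224 -0.1951  0.0164] rot [-1.0000e-04  6.0000e-04  1.0847e+00]
```

```bash
python3 -m pendant '{"dp":[[0.002,-0.018,0],[0.005,-0.045,0],[0.009,-0.075,0.003],[0.013,-0.107,0.006],[0.017,-0.14,0.01],[0.02,-0.168,0.013],[0.022,-0.187,0.016],[0.0224,-0.1951,0.0164]],"rotation":[[0,0,0.1],[0,0,0.24],[0,0,0.4],[0,0,0.57],[0,0,0.74],[0,0,0.9],[0,0,1.03],[0,0,1.0847]]}' 0.047;python3 -m pendant '{"dp":[[0,0,0],[0,0,0],[0,0,0]],"rotation":[[0,0,0],[0,0,0],[0,0,0]]}'
python3 - <<'E'
from go import *
go(453.2,86,12,27)
c=vision.capture("top"); 
for s,p in((50,(275,159)),(30,(205,159)),(40,(240,159))):
    x,f=fit(s,p,c,10,r=20 if s>30 else 17,yaws=[-.2,0,.2]);print(s,x.round(2),np.degrees(x[2]),f)
E
```

```text
time: 24.28
tool_pos: [450.9, 86.2, 110.6]
tcp_rot: [-3.14, 0.004, 0.469]
contact_force: [0.0, 0.0, -0.1]
grip_width: 46.9
finger_force: 0.0
time: 24.65
tool_pos: [453.5, 86.0, 111.8]
tcp_rot: [-3.142, 0.001, 0.472]
contact_force: [-0.6, -0.2, -0.2]
grip_width: 46.8
finger_force: 0.0
t 24.65 pos [453.5  86.  111.8] rot [-3.142e+00  1.000e-03  4.720e-01] w 46.8 f 0.0 F [-0.6 -0.2 -0.2]
dp [-0.0002 -0.0002  0.0998] rot [-0.      0.001   0.0004]
50 [ 6.4768e+02 -8.5900e+00 -1.0000e-02] -0.566829725910094 0.03877729953770126
30 [ 6.480e+02  1.327e+02 -1.700e-01] -9.498826723153089 0.22673136303484787
40 [648.66  61.04  -0.  ] -0.045174162255566745 0.09536662168241117
```

```bash
python3 -m pendant '{"dp":[[0,0,0.025],[0,0,0.05],[0,0,0.075],[0,0,0.09],[0,0,0.097],[0,0,0.0998],[0,0,0.0998]],"rotation":[[0,0,0],[0,0,0],[0,0,0],[0,0,0],[0,0,0],[0,0,0],[0,0,0]]}' 0.047; python3 -m pendant '{"dp":[[0,0,0],[0,0,0],[0,0,0],[0,0,0],[0,0,0]],"rotation":[[0,0,0],[0,0,0],[0,0,0],[0,0,0],[0,0,0]]}' 0; python3 -m pendant '{"dp":[[0,0,-0.008],[0,0,-0.03],[0,0,-0.06],[0,0,-0.09],[0,0,-0.115],[0,0,-0.12],[0,0,-0.12]],"rotation":[[0,0,0],[0,0,0],[0,0,0],[0,0,0],[0,0,0],[0,0,0],[0,0,0]]}' 0; python3 go.py 645.3 -83 132 89.15
```

```text
time: 25.58
tool_pos: [453.4, 86.0, 12.6]
tcp_rot: [3.141, 0.0, 0.471]
contact_force: [-0.0, -0.5, 0.3]
grip_width: 47.2
finger_force: 0.0
time: 26.2
tool_pos: [453.7, 85.8, 12.7]
tcp_rot: [3.141, -0.0, 0.471]
contact_force: [1.0, -3.0, 4.6]
grip_width: 24.9
finger_force: 30.0
time: 27.08
tool_pos: [452.5, 86.2, 131.7]
tcp_rot: [-3.141, 0.002, 0.471]
contact_force: [-0.9, 0.7, -4.7]
grip_width: 24.6
finger_force: 30.0
t 27.07 pos [452.5  86.2 131.7] rot [-3.141e+00  2.000e-03  4.710e-01] w 24.6 f 30.0 F [-0.9  0.7 -4.7]
dp [ 0.095   0.2383 -0.0007] rot [-0.0017  0.0015 -1.0847]
```

```bash
python3 -m pendant '{"dp":[[0.007,0.018,0],[0.019,0.048,0],[0.034,0.085,0],[0.05,0.125,0],[0.066,0.165,0],[0.08,0.2,0],[0.091,0.228,0],[0.095,0.2383,0]],"rotation":[[0,0,-0.1],[0,0,-0.24],[0,0,-0.4],[0,0,-0.57],[0,0,-0.74],[0,0,-0.9],[0,0,-1.03],[0,0.001,-1.0847]]}' 0;python3 -m pendant '{"dp":[[0,0,0],[0,0,0],[0,0,0],[0,0,0],[0,0,0]],"rotation":[[0,0,0],[0,0,0],[0,0,0],[0,0,0],[0,0,0]]}' 0; python3 go.py 645.3 -83 24.5 89.15
```

```text
time: 28.08
tool_pos: [646.0, -84.4, 129.3]
tcp_rot: [-3.138, -0.001, 1.557]
contact_force: [-0.4, 0.6, -4.7]
grip_width: 24.8
finger_force: 30.0
time: 28.7
tool_pos: [646.0, -82.9, 132.5]
tcp_rot: [3.141, -0.0, 1.556]
contact_force: [0.0, 0.8, -4.1]
grip_width: 24.7
finger_force: 30.0
t 28.7 pos [646.  -82.9 132.5] rot [ 3.141 -0.     1.556] w 24.7 f 30.0 F [ 0.   0.8 -4.1]
dp [-1.00e-04 -7.00e-04  1.08e-01] rot [ 0.0001 -0.0003  0.0001]
```

```bash
python3 -m pendant '{"dp":[[-0.0005,0,0.02],[-0.001,-0.0005,0.05],[-0.001,-0.0007,0.078],[-0.001,-0.0007,0.096],[-0.001,-0.0007,0.104],[-0.001,-0.0007,0.107],[-0.001,-0.0007,0.108],[-0.001,-0.0007,0.108]],"rotation":[[0,0,0],[0,0,0],[0,0,0],[0,0,0],[0,0,0],[0,0,0],[0,0,0],[0,0,0]]}' 0; python3 -m pendant '{"dp":[[0,0,0.0005],[0,0,0.001],[0,0,0.0015],[0,0,0.0015]],"rotation":[[0,0,0],[0,0,0],[0,0,0],[0,0,0]]}' 0;python3 go.py 645.3 -84 22.7 89.15
```

```text
time: 29.7
tool_pos: [645.8, -84.2, 25.1]
tcp_rot: [3.14, -0.0, 1.556]
contact_force: [0.8, -0.4, -3.9]
grip_width: 24.6
finger_force: 30.0
time: 30.2
tool_pos: [645.3, -84.1, 22.8]
tcp_rot: [-3.141, -0.0, 1.556]
contact_force: [-0.3, -0.7, -5.1]
grip_width: 25.1
finger_force: 30.0
t 30.2 pos [645.3 -84.1  22.8] rot [-3.141 -0.     1.556] w 25.1 f 30.0 F [-0.3 -0.7 -5.1]
dp [ 0.0001 -0.      0.0001] rot [-0.0002 -0.0004 -0.0001]
```

```bash
python3 -m pendant '{"dp":[[0,0,0.0005],[0,0,0.001],[0,0,0.001]],"rotation":[[0,0,0],[0,0,0],[0,0,0]]}' 0; python3 go.py 0 0 0 0
```

```text
time: 30.58
tool_pos: [645.3, -84.1, 22.7]
tcp_rot: [3.141, -0.0, 1.556]
contact_force: [-3.5, 1.2, 6.0]
grip_width: 24.6
finger_force: 30.0
t 30.57 pos [645.3 -84.1  22.7] rot [ 3.141 -0.     1.556] w 24.6 f 30.0 F [-3.5  1.2  6. ]
dp [ 0.0745 -0.6465  0.0226] rot [ 0.000e+00 -3.000e-04  1.556e+00]
```

Contact. Release, rise, and back out of view toward the base for a check.

```bash
python3 -m pendant '{"dp":[[0,0,0],[0,0,0],[0,0,0],[0,0,-0.03],[0,0,-0.075],[0,0,-0.1],[0,0,-0.11],[0,0,-0.11]],"rotation":[[0,0,0],[0,0,0],[0,0,0],[0,0,0],[0,0,0],[0,0,0],[0,0,0],[0,0,0]]}' 0.047; python3 -m pendant '{"dp":[[0,-0.02,0],[0,-0.06,0],[0,-0.11,0],[0,-0.16,0],[0,-0.19,0],[0,-0.2,0],[0,-0.2,0]],"rotation":[[0,0,0],[0,0,0],[0,0,0],[0,0,0],[0,0,0],[0,0,0],[0,0,0]]}' 0.047
python3 - <<'E'
from go import *
c=vision.capture("top"); d=vision.capture("scene")
p=c["pixels"][135:190,160:360,::-1]
a=cv2.resize(p,None,fx=4,fy=4,interpolation=cv2.INTER_CUBIC)
b=cv2.resize(d["pixels"][215:295,165:415,::-1],None,fx=3.2,fy=3.2,interpolation=cv2.INTER_CUBIC)
cv2.imwrite("pics/f1.png",np.vstack([a,b]))
for s,m in((30,(648.5,133.1)),(40,(647.6,61)),(50,(646.5,-11)),(60,(645.3,-83))):
    for cc,n in((c,'top'),(d,'scene')):
        q=proj([[*m,10+W[s][2]*.8]],cc)[0]
        x,f=fit(s,q,cc,10,r=16 if s<60 else 24,yaws=[-.2,0,.2]);print(s,n,(x[:2]-m).round(2),np.degrees(x[2]).round(1),f.round(3))
E
```

```text
time: 31.58
tool_pos: [645.4, -84.2, 131.7]
tcp_rot: [3.141, -0.0, 1.556]
contact_force: [-0.3, 0.0, -0.2]
grip_width: 47.2
finger_force: 0.0
time: 32.45
tool_pos: [445.6, -81.3, 131.5]
tcp_rot: [-3.141, -0.001, 1.555]
contact_force: [0.3, 0.4, -0.2]
grip_width: 47.1
finger_force: 0.0
30 top [-0.71 -0.58] -9.7 0.235
30 scene [-1.39 -0.23] -12.1 0.189
40 top [ 1.07 -0.21] -0.1 0.094
40 scene [ 3.05 -1.11] -4.1 0.07
50 top [1.19 2.48] -0.1 0.039
50 scene [2.23 0.71] -1.7 0.017
60 top [ 0.87 -0.25] -0.3 0.028
60 scene [-1.43 -1.1 ] -3.5 0.088
```

View pics/f1.png

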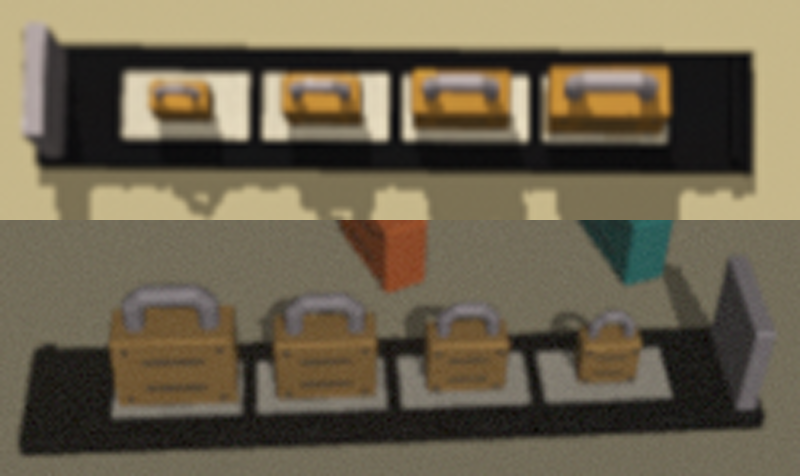

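All four stand upright in the right order. lock50 (top crop 462,98; scene crop 326,355) sits about 2.3 mm toward the bookend, and the rest are within about 1 mm. I'll regrasp lock50 and shift it.

```bash
python3 go.py 646.8 -11 131 89.15
```

```text
t 32.55 pos [446.5 -81.4 131.6] rot [ 3.141 -0.     1.556] w 47.3 f 0.0 F [-0.6 -0.3  0.8]
dp [0.0734 0.1992 0.0007] rot [ 0.0005 -0.0002 -0.0001]
```

```bash
python3 -m pendant '{"dp":[[0.007,0.02,0],[0.022,0.06,0],[0.04,0.108,0],[0.057,0.155,0],[0.069,0.188,0],[0.0734,0.1992,0],[0.0734,0.1992,0],[0.0734,0.1992,0]],"rotation":[[0,0,0],[0,0,0],[0,0,0],[0,0,0],[0,0,0],[0,0,0],[0,0,0],[0,0,0]]}' 0.047; python3 -m pendant '{"dp":[[0,0,0],[0,0,0]],"rotation":[[0,0,0],[0,0,0]]}' 0.047; python3 go.py 646.8 -11 19 89.15
```

```text
time: 33.55
tool_pos: [644.7, -11.2, 131.7]
tcp_rot: [-3.14, -0.0, 1.556]
contact_force: [0.2, 0.8, -0.3]
grip_width: 47.0
finger_force: 0.0
time: 33.8
tool_pos: [645.3, -11.1, 132.3]
tcp_rot: [3.141, -0.0, 1.555]
contact_force: [0.6, -0.2, 0.1]
grip_width: 46.8
finger_force: 0.0
t 33.8 pos [645.3 -11.1 132.3] rot [ 3.141 -0.     1.555] w 46.8 f 0.0 F [ 0.6 -0.2  0.1]
dp [1.000e-04 1.500e-03 1.133e-01] rot [ 0.0002 -0.0003 -0.0005]
```

```bash
python3 -m pendant '{"dp":[[0,0.0005,0.025],[0,0.001,0.055],[0,0.001,0.085],[0,0.001,0.103],[0,0.001,0.111],[0,0.001,0.113],[0,0.001,0.113]],"rotation":[[0,0,0],[0,0,0],[0,0,0],[0,0,0],[0,0,0],[0,0,0],[0,0,0]]}' 0.047; python3 -m pendant '{"dp":[[0,0,0],[0,0,0],[0,0,0],[0,0,0],[0,0,0]],"rotation":[[0,0,0],[0,0,0],[0,0,0],[0,0,0],[0,0,0]]}' 0; python3 go.py 646.2 -13.3 19 89.15
```

```text
time: 34.67
tool_pos: [647.2, -10.8, 19.7]
tcp_rot: [3.14, -0.0, 1.556]
contact_force: [-0.9, 0.1, -0.9]
grip_width: 46.9
finger_force: 0.0
time: 35.3
tool_pos: [646.8, -10.7, 19.1]
tcp_rot: [3.141, -0.0, 1.556]
contact_force: [-0.1, 0.2, 2.1]
grip_width: 21.8
finger_force: 30.0
t 35.3 pos [646.8 -10.7  19.1] rot [ 3.141 -0.     1.556] w 21.8 f 30.0 F [-0.1  0.2  2.1]
dp [-0.0026 -0.0005  0.0001] rot [ 0.0003 -0.0003 -0.0001]
```

```bash
python3 -m pendant '{"dp":[[0,0,-0.002],[0,0,-0.004],[-0.001,-0.0003,-0.004],[-0.0024,-0.0006,-0.004],[-0.0024,-0.0006,-0.003],[-0.0024,-0.0006,-0.001],[-0.0024,-0.0006,0.0],[-0.0024,-0.0006,0.0005]],"rotation":[[0,0,0],[0,0,0],[0,0,0],[0,0,0],[0,0,0],[0,0,0],[0,0,0],[0,0,0]]}' 0; python3 -m pendant '{"dp":[[0,0,0],[0,0,0]],"rotation":[[0,0,0],[0,0,0]]}' 0
```

```text
time: 36.3
tool_pos: [645.9, -13.1, 19.1]
tcp_rot: [-3.141, -0.0, 1.556]
contact_force: [-4.0, -0.2, 7.7]
grip_width: 21.9
finger_force: 30.0
time: 36.55
tool_pos: [645.9, -13.1, 19.1]
tcp_rot: [3.142, -0.0, 1.556]
contact_force: [-4.1, -0.0, 6.2]
grip_width: 22.4
finger_force: 30.0
```

```bash
python3 -m pendant '{"dp":[[0,0,0],[0,0,0],[0,0,0],[0,0,-0.03],[0,0,-0.075],[0,0,-0.1],[0,0,-0.11],[0,0,-0.11]],"rotation":[[0,0,0],[0,0,0],[0,0,0],[0,0,0],[0,0,0],[0,0,0],[0,0,0],[0,0,0]]}' 0.047; python3 -m pendant '{"dp":[[0,-0.02,0],[0,-0.06,0],[0,-0.11,0],[0,-0.16,0],[0,-0.19,0],[0,-0.2,0],[0,-0.2,0],[0,-0.2,0]],"rotation":[[0,0,0],[0,0,0],[0,0,0],[0,0,0],[0,0,0],[0,0,0],[0,0,0],[0,0,0]]}' 0.047
python3 - <<'E'
from go import *
c=vision.capture("top"); d=vision.capture("scene")
a=cv2.resize(c["pixels"][135:190,160:360,::-1],None,fx=4,fy=4,interpolation=cv2.INTER_CUBIC)
b=cv2.resize(d["pixels"][215:295,165:415,::-1],None,fx=3.2,fy=3.2,interpolation=cv2.INTER_CUBIC)
cv2.imwrite("pics/f2.png",np.vstack([a,b]))
for s,m in((40,(647.6,61)),(50,(646.5,-11)),(60,(645.3,-83))):
        x,f=fit(s,proj([[*m,10+W[s][2]*.8]],c)[0],c,10,r=16 if s<60 else 24,yaws=[-.2,0,.2]);print(s,(x[:2]-m).round(2),np.degrees(x[2]).round(1),f.round(3))
E
```

```text
time: 37.55
tool_pos: [646.0, -13.1, 128.2]
tcp_rot: [3.141, -0.0, 1.556]
contact_force: [-0.0, -0.8, -0.1]
grip_width: 46.6
finger_force: 0.0
time: 38.55
tool_pos: [447.3, -10.3, 128.1]
tcp_rot: [3.141, -0.0, 1.556]
contact_force: [0.4, -0.6, 0.2]
grip_width: 46.7
finger_force: 0.0
40 [1.05 0.04] -0.1 0.095
50 [0.02 0.16] -0.9 0.039
60 [ 0.88 -0.25] -0.3 0.029
```

View pics/f2.png

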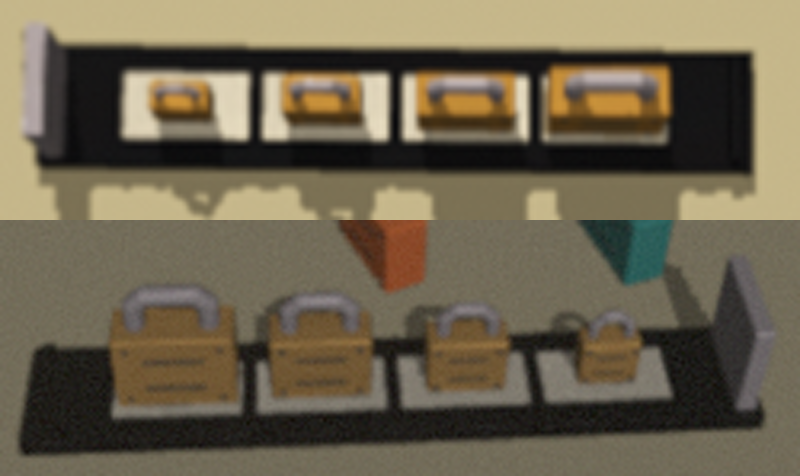

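lock50 is now centred at scene crop (321,350). All four are upright, in order and within about 1 mm, so I'm handing in.

```bash
python3 -c "from plant import workorder; print(workorder.close_job())"
```

```text
the job is handed in; nothing more can be done
None
```

The four brass padlocks stand upright on their marks in size order, smallest beside the bookend. In the last camera check they were within about 1 mm of centre, with lock30 judged by eye because its fit was unreliable. None fell on the way, and the job was handed in at about 39 s.

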